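# Index a swivel specimen board to its next stop

### The arm

A 6-joint arm with a two-finger parallel gripper is mounted at the origin on the work surface. World frame = base frame: x ahead of the robot, y to its left, z up, the work surface at z = 0. Lengths are in m, angles in rad, forces in N, time in s.
With the tool pointing down it reaches from about 0.3 to 0.775 m from the base axis. Payload 14.6 kg.
Tool frame: the origin (TCP) lies on the centre line of the jaws, within the pads' length; the fingertips stand 14 mm ahead of it and the grasp point (between the pads) lies 5 mm behind it; z points along the fingers, y is the direction in which the jaws open and shut (so a half turn about z gives the same grasp; the last joint's range is limited). The gripper opens to 94 mm and grips with 3 to 60 N. Pads are 16 mm wide; open, the fingers measure 119 mm over their backs; the gripper's body (75 mm by 177 mm) begins 78 mm behind the grasp point.
Start: joints at [-1.345, 0.3, 1.521, -0, 1.321, -0.067], TCP at [0.159, -0.527, 0.219] pointing down, gripper open.
Joint ranges: [-3.03, 3.03], [-0.79, 2.21], [0.23, 2.52], [-1.04, 4.18], [0, 3.07], [-2.55, 2.55]. Speed limits (rad/s): [2.22, 2.22, 2.57, 3.14, 3.14, 3.14].

### API

Orientations are given as a rotation vector (axis times angle).
In Python, from workcell import sense, imaging, sign_off gives the robot as it stands. The module is installed in compiled form; this text tells all that it offers.
- The arm moves only by the tool send_rows, never from a script. Its argument "moves" is a list of rows, each a list of 2 entries, a list of its own where there are three numbers: the shift along the tool's x, y, z each as a share of 1 m, from -1 to 1, then the turn, a rotation vector about the tool's x, y, z each as a share of pi rad, from -1 to 1. In form: [[[tx, ty, tz], [ax, ay, az]], ...]. A call has 1 to 20 rows; each row is the pose to reach, as a shift and turn from the pose measured when the call began, along the tool's axes at that moment, turning the shorter way round; what a row does not reach only later rows make up. A row lasts 1/8 s, in which the tool goes at most 62.5 mm and 10.7 degrees, less where a joint would pass 70% of its speed; a pose out of reach is approached as far as the arm can. A call with a number of a shift or a turn outside -1 to 1 is refused whole. A call with a gripper value outside its range is refused whole. "jaw" is the opening, from -1 (shut) to 1 (fully open), set as the call begins (left out, the last holds). The fingers move at their own pace and stop on an object; "force" is the grip in N (left out, the last holds). Time passes only in rows, so rows that repeat a pose let the fingers close. It gives the time, the measured TCP pose, the force and the opening at its end, in the units of the state.
- sense(): the state, without advancing time (a new reading comes with each control period).
- imaging.camera(name): name is "scene" or "side" or "wrist"; returns a dict with "frame" (480x640x3 uint8, red, green, blue), "fx", "fy", "cx", "cy" (pixels), "distortion" ([k1, k2, p1, p2, k3] as OpenCV has them; the pictures are not rectified), "R" (3x3) and "t" (3): a world point X has camera coordinates R X + t. Camera axes: x right, y down, z forward; pixel columns grow to the right and rows downward; lengths in m; the calibration is good to about 2 mm. A picture is of the moment at which its call begins. There is no depth.
- sign_off(): hands the job in, once; it reports no verdict.
The state is a dict: "time": time; "joint_pos": joint angles; "dq": joint speeds; "tau": joint torques, N m; "tcp_pos": TCP position; "tool_rot": TCP orientation; "contact_force": force on the tool from outside, world axes, zero at the start; "ft_torque": the same for the moment, N m; "width": finger opening in m.
Only numpy, scipy, OpenCV 4.12 (cv2) and the standard library are available. Lean on these libraries where they do the work, as an engineer would, in place of code of your own. Each camera call takes 0.05 s, during which the arm holds its last target. There are 200 camera calls.

### The job

Turn the round specimen board on to its next stop: pull the red spring ring straight up to free the board, turn the board counter-clockwise (seen from above), let the ring go so that its pin drops fully home in the next notch and the board is locked there, then take your hand away. The notch is hidden and its angle is not known, so feel for it. Keep the glass jar standing where it is on the board and leave the bottle and the instrument tin on the table alone.

Things in the scene. Friction and masses are not known exactly. Their poses are not given: they have to be found in the camera images.
- board_centre (a point): centre of the upper face of the round white specimen board (330 mm across, 13 mm thick, green edge), on its vertical pivot, 80 mm above the table; a low black-and-steel stand below carries it. Fixed to the board is a steel dissecting tray 110 x 160 mm, 20 mm high, in the middle. z up.
- board (a joint): board angle, rad: 0 at the start (locked in the first notch), growing counter-clockwise from above; dead end at 1.2. Turns with slight friction (about 1 N at the ring). The next notch lies somewhere from 0.6 to 0.97 rad: an adjustable stop set anew each time, hidden under the board; nothing shows or reports its angle. There are only these two notches.
- ring_top (a point): middle of the top bar of the red pull ring: upright, in a radial plane of the board, 60 mm outside, eight-sided, of 12 mm round bar, level top bar about 20 mm long. This point lies 170 mm above the table with the pin home, 125 mm from the board's axis; it moves with board and pin. Axes: x radially outwards, y the way the board turns on (counter-clockwise), z up. It cannot twist on its stem.
- housing_top (a point): centre of the top of the dark steel housing (40 mm across below, 28 mm at the top, 24 mm high) on the board from which the ring's 14 mm stem rises; the ring's lower bar starts about 12 mm above it when the pin is home.
- plunger (a joint): height (m) of ring and pin: 0 home in a notch (locked), about 0.0115 when the pin rests on the plain steel between notches, 0.022 end of travel. Spring: 8.4 N down at 0, 12.6 N at 0.012, 16 N at 0.022. Left free while the board is pushed along by the ring, the pin slides with 2 to 3 N drag and snaps down by itself over a notch, which stops the board dead (play in a notch 5 mm at the ring).
- jar_mid (a point): centre (half-way up) of a closed glass jar with white cap, 52 mm across, 75 mm tall, standing loose on the board, beside the tray away from the ring; it must stay standing and in its place on the board as the board turns.
- reagent_mid (a point): centre of the amber reagent bottle with black cap, 68 mm across, 150 mm tall, standing on the table; to be left alone.
- tin_mid (a point): centre of the closed metal instrument tin, 94 x 164 x 42 mm, lying on the table; to be left alone.
Things that resemble listed ones, but are neither listed nor needed, are in the scene too. Of the things like the part that bears jar_mid, leave any that is green; of the rest the smaller one is meant.

How it is judged:
By the outcome, as a careful person would: the job done as asked, in the order asked, and still so for the second after the job is handed in, with the robot touching nothing.
It also fails if it takes over 42 s, if anything falls off the work surface, if the arm or the gripper's body presses on something with over 40 N, if the wrist force passes 120 N, or if a joint passes its speed limit or range.

## Working session

There is one attempt and no reset: what is moved stays moved. The work goes in short steps, Python scripts to look and compute and a tool call to move; the robot and the scene stay as the last step left them, time stands still between calls to the robot, and variables do not carry over. Pictures are saved under pics/ and viewed, about 8 in all and at most 12, crops included, and the job is handed in when it is done.

Besides the shell and the picture viewer there is one more tool, called after ">>>" as name(argument=value, ...) on one line, values as JSON. send_rows: Moves the arm, as the interface text tells. Shift numbers are shares of 1 m and turn numbers shares of pi rad, none past 1 either way. Its arguments: {"type":"object","properties":{"moves":{"type":"array"},"jaw":{"type":"number"},"force":{"type":"number"}},"required":["moves"]}

```bash
mkdir -p pics
cat > h.py <<'E'
import numpy as np, cv2
from workcell import sense, imaging, sign_off
def save(n,f): cv2.imwrite(f'pics/{n}.png', cv2.cvtColor(np.ascontiguousarray(f),cv2.COLOR_RGB2BGR))
def ray(c,uv):
    K=np.array([[c['fx'],0,c['cx']],[0,c['fy'],c['cy']],[0,0,1.]])
    p=cv2.undistortPoints(np.array(uv,float).reshape(-1,1,2),K,np.array(c['distortion'],float)).reshape(-1,2)
    R=np.array(c['R']);t=np.array(c['t'])
    d=np.c_[p,np.ones(len(p))]@R
    return -R.T@t, d
def plane(c,uv,z):
    o,d=ray(c,uv); return o+d*((z-o[2])/d[:,2])[:,None]
def tri(ca,ua,cb,ub):
    A=np.zeros((3,3));b=np.zeros(3);L=[]
    for c,u in((ca,ua),(cb,ub)):
        o,d=ray(c,u);d=d[0]/np.linalg.norm(d[0]);P=np.eye(3)-np.outer(d,d);A+=P;b+=P@o;L.append((o,P))
    x=np.linalg.solve(A,b);return x,[np.linalg.norm(P@(x-o)) for o,P in L]
E
python3 - <<'E'
from h import *
import pickle
C={n:imaging.camera(n) for n in('scene','side')}
pickle.dump(C,open('c0.pkl','wb'))
for n in C: save(n+'0',C[n]['frame']); print(n,-np.array(C[n]['R']).T@np.array(C[n]['t']))
print(sense())
E
```

```text
scene [ 1.14779766 -0.62216422  1.1380686 ]
side [0.50089126 0.76830162 1.06948266]
{'time': 0.1, 'joint_pos': array([-1.34461375e+00,  3.00386371e-01,  1.52151213e+00,  1.27853556e-05,
        1.32070079e+00, -6.65930901e-02]), 'dq': array([ 0.00018612, -0.00057208, -0.00295668, -0.00035094,  0.00019219,
       -0.00026512]), 'tau': array([ 9.91699417e-04, -5.32642615e+01, -3.53283834e+01,  7.09692668e-02,
        2.34675634e-02, -5.52034885e-05]), 'tcp_pos': array([ 0.1586907 , -0.52638075,  0.21896197]), 'tool_rot': array([-3.10699855e+00, -4.58098729e-01,  1.06611555e-04]), 'contact_force': array([-0.40896932, -0.04407462, -0.08576558]), 'ft_torque': array([-0.01643459, -0.02480166,  0.00694384]), 'width': 0.0941566010766883}
```

View pics/scene0.png

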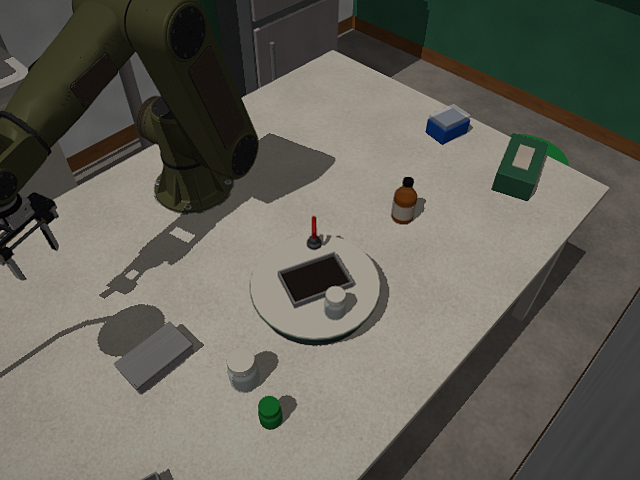

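View pics/side0.png

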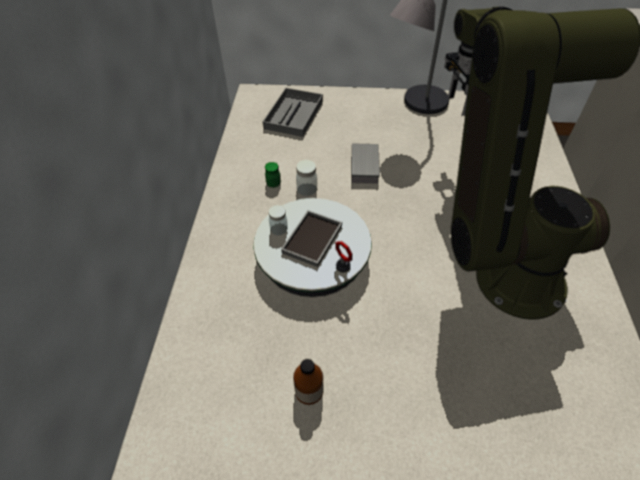

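Scene view: the board is near (315,288), the red ring at (314,228), the bottle at (404,200) and the tin at (155,357). The jar candidates are a white-capped one on the board (335,301), a larger white-capped one on the table (242,372) and a green one (270,412). The one on the board fits: not green, smaller, beside the tray away from the ring. I'll confirm it in a crop and measure.

Run:
```python
from h import *
import pickle
C=pickle.load(open('c0.pkl','rb'))
a=cv2.resize(C['scene']['frame'][200:440,220:400],None,fx=2.2,fy=2.2,interpolation=cv2.INTER_CUBIC)
b=cv2.resize(C['side']['frame'][150:300,245:385],(400,a.shape[0]),interpolation=cv2.INTER_CUBIC)
save('crop1',np.hstack([a,b]))
for n,c in C.items():
    f=c['frame'].astype(int);r,g,bl=f[...,0],f[...,1],f[...,2]
    m=((r>90)&(g<0.4*r)&(bl<0.4*r)).astype(np.uint8)
    k,l,s,ce=cv2.connectedComponentsWithStats(m)
    for i in range(1,k):
        if s[i,4]>15: 
            ys,xs=np.where(l==i); print(n,'red',s[i],ce[i], 'toprow',ys.min(),xs[ys==ys.min()].mean())
    # board white: seed by brightness
    hsv=cv2.cvtColor(c['frame'],cv2.COLOR_RGB2HSV)
    for p in ([(270,290),(300,320),(360,260),(200,300),(400,300)] if n=='scene' else [(265,240),(320,280),(355,225),(240,300),(400,300)]):
        print(n,p,c['frame'][p[1],p[0]],hsv[p[1],p[0]])
```

```text
scene red [312 217   4  16  58] [313.34482759 224.75862069] toprow 217 313.5
scene (270, 290) [161 154 143] [ 18  29 161]
scene (300, 320) [161 154 143] [ 18  29 161]
scene (360, 260) [161 154 142] [ 19  30 161]
scene (200, 300) [156 150 138] [ 20  29 156]
scene (400, 300) [155 148 137] [ 18  30 155]
side red [338 242  11   7  22] [343.04545455 244.45454545] toprow 242 339.5
side red [340 254   8   5  17] [343.11764706 256.52941176] toprow 254 341.0
side (265, 240) [197 204 194] [ 51  13 204]
side (320, 280) [197 203 206] [100  11 206]
side (355, 225) [197 203 200] [ 75   8 203]
side (240, 300) [186 180 161] [ 23  34 186]
side (400, 300) [188 182 164] [ 23  33 188]
```

View pics/crop1.png

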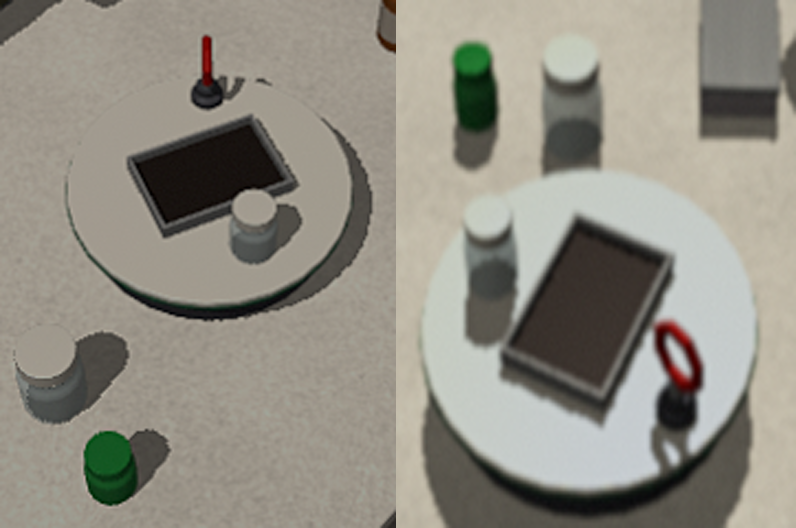

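Crop: the white-capped jar on the board (crop 254,225; side crop 490,245) is clearly smaller than the table one and not green, so it is the one meant. Now to measure the board, ring, jar, tin and bottle.

```bash
cat >> h.py <<'E'
def board(c):
    f=c['frame']; hsv=cv2.cvtColor(f,cv2.COLOR_RGB2HSV)
    m=((hsv[...,1]<22)&(hsv[...,2]>185)).astype(np.uint8); m[:, :225]=0; m[:,400:]=0; m[:190]=0;m[310:]=0
    m=cv2.morphologyEx(m,cv2.MORPH_OPEN,np.ones((3,3)))
    k,l,s,_=cv2.connectedComponentsWithStats(m); i=1+s[1:,4].argmax()
    ct=max(cv2.findContours((l==i).astype(np.uint8),0,cv2.CHAIN_APPROX_NONE)[0],key=len)
    h=ct.reshape(-1,2)
    P=plane(c,h,.08)[:,:2]; ok=np.ones(len(P),bool)
    for _ in range(12):
        A=np.c_[2*P[ok],np.ones(ok.sum())]; x=np.linalg.lstsq(A,(P[ok]**2).sum(1),rcond=None)[0]
        r=np.sqrt(x[2]+x[0]**2+x[1]**2); e=np.abs(np.hypot(*(P-x[:2]).T)-r); ok=e<max(.003,np.percentile(e,60))
    return x[:2],r,ok.sum(),len(P)
def red(c):
    f=c['frame'].astype(int);r,g,b=f[...,0],f[...,1],f[...,2]
    m=((r>50)&(g<0.6*r)&(b<0.6*r)).astype(np.uint8)
    return m
E
python3 - <<'E'
from h import *
import pickle
C=pickle.load(open('c0.pkl','rb'))
bc=board(C['side']);print('board',bc)
for n,w in(('scene',(290,340,200,255)),('side',(325,365,230,275))):
    m=red(C[n]);mm=np.zeros_like(m);mm[w[2]:w[3],w[0]:w[1]]=m[w[2]:w[3],w[0]:w[1]]
    ys,xs=np.where(mm>0)
    print(n,xs.min(),xs.max(),ys.min(),ys.max(),xs.mean(),ys.mean())
    for y in range(ys.min(),ys.max()+1): print(y,xs[ys==y].min(),xs[ys==y].max(),end='; ')
    print()
    cen=np.array([[ (xs.min()+xs.max())/2,(ys.min()+ys.max())/2]])
    C[n]['u']=cen[0]
    # ring centre z=.17-.024=.146
    P=plane(C[n],cen,.146)[0]; print('ringcentre@.146',P, 'from board',P[:2]-bc[0],np.hypot(*(P[:2]-bc[0])),np.arctan2(*(P[:2]-bc[0])[::-1]))
print(tri(C['scene'],C['scene']['u'],C['side'],C['side']['u']))
f=C['scene']['frame']
c=C['scene'];s=C['side']
print('jar cap',plane(c,[[335,293]],.155),plane(s,[[277,212]],.155))
print('bottle',plane(c,[[408,182]],.15),plane(s,[[307,367]],.15))
print('tin',plane(s,[[365,152],[352,146],[378,146],[380,178],[352,176]],.042))
E
```

```text
board (array([ 0.58642953, -0.05205969]), np.float64(0.15507319971543645), np.int64(191), 318)
scene 312 315 216 238 313.4943820224719 227.37078651685394
216 313 313; 217 312 315; 218 312 315; 219 312 315; 220 312 315; 221 312 315; 222 312 315; 223 312 315; 224 312 315; 225 312 315; 226 312 315; 227 312 315; 228 312 315; 229 312 315; 230 312 315; 231 312 315; 232 312 315; 233 312 315; 234 312 315; 235 312 315; 236 312 315; 237 312 315; 238 312 315; 
ringcentre@.146 [0.49868026 0.04036484 0.146     ] from board [-0.08774928  0.09242453] 0.12744500261335856 2.330251760229797
side 336 351 242 261 343.62595419847327 251.12977099236642
242 337 342; 243 336 343; 244 336 345; 245 336 346; 246 336 347; 247 336 348; 248 336 348; 249 337 348; 250 337 349; 251 338 350; 252 338 350; 253 339 350; 254 339 351; 255 340 351; 256 341 351; 257 341 349; 258 342 349; 259 343 349; 260 344 349; 261 346 348; 
ringcentre@.146 [0.50111355 0.04397831 0.146     ] from board [-0.08531598  0.096038  ] 0.1284605547516572 2.297141196955644
(array([0.49958464, 0.04169213, 0.14450444]), [np.float64(0.0017624510760336865), np.float64(0.0017624510760335568)])
jar cap [[ 0.6860281  -0.08034515  0.155     ]] [[ 0.68638453 -0.07396917  0.155     ]]
bottle [[0.57052798 0.34739049 0.15      ]] [[0.56638364 0.36213368 0.15      ]]
tin [[ 0.44364796 -0.47577556  0.042     ]
 [ 0.48899935 -0.50535236  0.042     ]
 [ 0.39876742 -0.51067077  0.042     ]
 [ 0.39405093 -0.34822229  0.042     ]
 [ 0.4851347  -0.35231136  0.042     ]]
```

Run:
```python
from h import *
import pickle
from scipy.optimize import least_squares
C=pickle.load(open('c0.pkl','rb'))
c=C['side'];f=c['frame'];hsv=cv2.cvtColor(f,cv2.COLOR_RGB2HSV)
m=((hsv[...,1]<22)&(hsv[...,2]>170)).astype(np.uint8)
m[:,:250]=0;m[:,375:]=0;m[:198]=0;m[298:]=0
k,l,s,_=cv2.connectedComponentsWithStats(m);i=1+s[1:,4].argmax();print(s[i])
ct=max(cv2.findContours((l==i).astype(np.uint8),0,cv2.CHAIN_APPROX_NONE)[0],key=len)
h=cv2.convexHull(ct).reshape(-1,2);P=plane(c,h,.08)[:,:2]
r=least_squares(lambda x:np.hypot(*(P-x[:2]).T)-x[2],[.58,-.05,.165],loss='soft_l1',f_scale=.002);print('side fit',r.x,np.abs(r.fun).mean())
# scene: shadow/green edge lower outline + extremes
c=C['scene'];f=c['frame'].astype(int);g=cv2.GaussianBlur(c['frame'],(3,3),0)
e=cv2.Canny(g,25,60);ys,xs=np.where(e[220:350,235:400]>0);uv=np.c_[xs+235,ys+220]
Q=plane(c,uv,.08)[:,:2]
for c0 in(r.x[:2],):
    d=np.hypot(*(Q-c0).T);q=Q[np.abs(d-.165)<.008]
    r2=least_squares(lambda x:np.hypot(*(q-x[:2]).T)-.165,list(c0),loss='soft_l1',f_scale=.001);print('scene fit',r2.x,len(q),np.median(np.abs(r2.fun)))
for b in (r.x[:2],r2.x,(r.x[:2]+r2.x)/2):
    v=np.array([.4996,.0417])-b;print(b,np.hypot(*v),np.arctan2(v[1],v[0]))
```

```text
[ 269  198  103   80 2558]
side fit [ 0.58990094 -0.04673946  0.16258532] 0.005195872920125675
scene fit [ 0.58964692 -0.04964659] 440 0.002001436029647849
[ 0.58990094 -0.04673946] 0.1263954049225149 2.366608573936725
[ 0.58964692 -0.04964659] 0.12826787650299262 2.349029720002485
[ 0.58977393 -0.04819302] 0.12732672256935826 2.3577545189795903
```

```bash
cat >> h.py <<'E'
from scipy.spatial.transform import Rotation as Ro
def go(s,p,yaw):
    R=Ro.from_rotvec(s['tool_rot']); T=Ro.from_matrix(np.array([[np.cos(yaw),np.sin(yaw),0],[np.sin(yaw),-np.cos(yaw),0],[0,0,-1.]]))
    return (R.inv().apply(np.array(p)-s['tcp_pos'])).round(4), ((R.inv()*T).as_rotvec()/np.pi).round(4)
B=np.array([.589,-.048])
def ringp(th,z,r=.125,a0=2.35): return [*(B+r*np.array([np.cos(a0+th),np.sin(a0+th)])),z]
E
python3 - <<'E'
from h import *
s=sense();print(go(s,[.5003,.0413,.25],2.35))
E
```

```text
(array([ 0.4909, -0.445 , -0.0306]), array([-2.000e-04, -3.000e-04, -6.548e-01]))
```

>>> send_rows(moves=[[[0.491,-0.445,-0.031],[0,0,-0.655]],[[0.491,-0.445,-0.031],[0,0,-0.655]],[[0.491,-0.445,-0.031],[0,0,-0.655]],[[0.491,-0.445,-0.031],[0,0,-0.655]],[[0.491,-0.445,-0.031],[0,0,-0.655]],[[0.491,-0.445,-0.031],[0,0,-0.655]],[[0.491,-0.445,-0.031],[0,0,-0.655]],[[0.491,-0.445,-0.031],[0,0,-0.655]],[[0.491,-0.445,-0.031],[0,0,-0.655]],[[0.491,-0.445,-0.031],[0,0,-0.655]],[[0.491,-0.445,-0.031],[0,0,-0.655]],[[0.491,-0.445,-0.031],[0,0,-0.655]],[[0.491,-0.445,-0.031],[0,0,-0.655]],[[0.491,-0.445,-0.031],[0,0,-0.655]],[[0.491,-0.445,-0.031],[0,0,-0.655]],[[0.491,-0.445,-0.031],[0,0,-0.655]]], jaw=0.2)

```text
time: 2.1
tcp_pos: [0.5003, 0.041, 0.2506]
tool_rot: [-1.212, -2.898, -0.001]
contact_force: [0.4, -0.5, 0.3]
width: 0.056
```

Run:
```python
from h import *
c=imaging.camera('wrist');save('w1',c['frame'])
s=sense();print(s['time'],s['tcp_pos'],s['tool_rot'],s['joint_pos'].round(3),s['width'],s['contact_force'])
K=np.array([[c['fx'],0,c['cx']],[0,c['fy'],c['cy']],[0,0,1.]])
P=np.array([[.5003,.0413,.176]]);rv=cv2.Rodrigues(np.array(c['R']))[0]
print(cv2.projectPoints(P,rv,np.array(c['t'],float),K,np.array(c['distortion'],float))[0])
m=red(c);ys,xs=np.where(m>0);print(len(xs),xs.min(),xs.max(),ys.min(),ys.max())
print(go(s,[.5003,.0413,.166],2.35))
```

```text
2.15 [0.5002983  0.04106797 0.250514  ] [-1.21131095e+00 -2.89815796e+00 -1.40348805e-03] [ 8.000e-03  1.690e-01  1.610e+00  1.000e-03  1.363e+00 -7.710e-01] 0.05642470406789798 [0.30691812 0.05381564 0.06423175]
[[[325.79256418 257.15030648]]]
2017 314 622 0 291
(array([0.0001, 0.0001, 0.0845]), array([ 0.0002, -0.0003, -0.0001]))
```

View pics/w1.png

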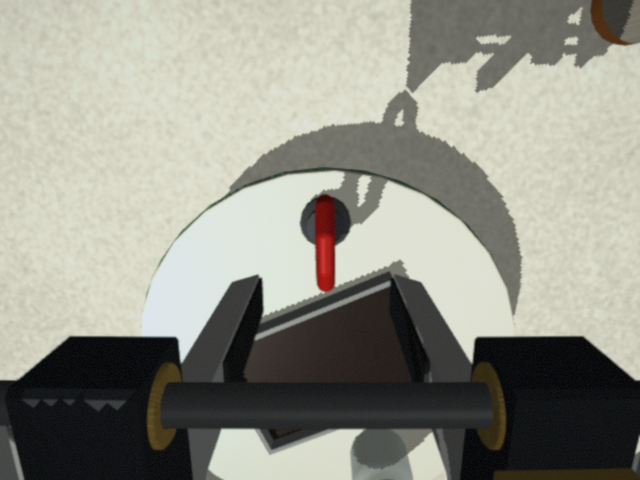

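The wrist view shows the ring edge-on at column 325, rows 195–291, centred between the fingers and in line with the jaw's x axis. Predicted was u = 325.8. I'll descend and grip.

>>> send_rows(moves=[[[0,0,0.02],[0,0,0]],[[0,0,0.04],[0,0,0]],[[0,0,0.06],[0,0,0]],[[0,0,0.075],[0,0,0]],[[0,0,0.0855],[0,0,0]],[[0,0,0.0855],[0,0,0]],[[0,0,0.0855],[0,0,0]]])

```text
time: 3.02
tcp_pos: [0.5006, 0.0412, 0.1656]
tool_rot: [1.211, 2.898, 0.002]
contact_force: [-0.3, 0.3, -0.2]
width: 0.0566
```

>>> send_rows(moves=[[[0,0,0],[0,0,0]],[[0,0,0],[0,0,0]],[[0,0,0],[0,0,0]],[[0,0,0],[0,0,0]],[[0,0,0],[0,0,0]],[[0,0,0],[0,0,0]]], jaw=-1, force=50)

```text
time: 3.78
tcp_pos: [0.5006, 0.0412, 0.1656]
tool_rot: [1.211, 2.898, 0.002]
contact_force: [0.5, -0.2, 0.4]
width: 0.0104
```

Run:
```python
from h import *
s=sense();print(s['time'],s['tcp_pos'],s['tool_rot'],s['width'],s['contact_force'],s['ft_torque'])
```

```text
3.775 [0.50057443 0.04115682 0.16561376] [1.21138014e+00 2.89830680e+00 1.90802344e-03] 0.010351450241460737 [ 0.45566266 -0.17300388  0.44201752] [ 0.01197137 -0.0825207  -0.02900759]
```

>>> send_rows(moves=[[[0,0,-0.004],[0,0,0]],[[0,0,-0.008],[0,0,0]],[[0,0,-0.012],[0,0,0]],[[0,0,-0.016],[0,0,0]],[[0,0,-0.018],[0,0,0]],[[0,0,-0.018],[0,0,0]]])

```text
time: 4.53
tcp_pos: [0.5004, 0.0411, 0.1834]
tool_rot: [-1.211, -2.898, -0.001]
contact_force: [1.4, -2.2, -15.3]
width: 0.0107
```

Run:
```python
from h import *
s=sense();print(s['time'],s['tcp_pos'],s['width'],s['contact_force'],s['ft_torque'])
p=s['tcp_pos'];v=p[:2]-B;print('r',np.hypot(*v),'ang',np.arctan2(v[1],v[0]))
r=np.hypot(*v);a=np.arctan2(v[1],v[0])
for th in np.arange(.05,.51,.05): 
    q=[*(B+r*np.array([np.cos(a+th),np.sin(a+th)])),p[2]]
    d,w=go(s,q,2.35+th);print(round(th,2),d.round(4),w)
```

```text
4.525 [0.50035156 0.04111308 0.18342664] 0.010693192038824987 [  1.44106679  -2.15605168 -15.31932971] [-0.45287549 -0.48331121  0.0144895 ]
r 0.12569680709555234 ang 2.3535806129525927
0.05 [-0.0002 -0.0063 -0.    ] [ 0.0003 -0.0002 -0.016 ]
0.1 [-0.0007 -0.0125 -0.    ] [ 0.0003 -0.0002 -0.0319]
0.15 [-0.0015 -0.0188 -0.    ] [ 0.0003 -0.0002 -0.0478]
0.2 [-0.0026 -0.025  -0.    ] [ 0.0003 -0.0002 -0.0637]
0.25 [-0.004  -0.0311 -0.    ] [ 0.0003 -0.0001 -0.0797]
0.3 [-0.0058 -0.0371 -0.    ] [ 0.0003 -0.0001 -0.0956]
0.35 [-0.0078 -0.0431 -0.    ] [ 3.000e-04 -1.000e-04 -1.115e-01]
0.4 [-0.0101 -0.0489 -0.    ] [ 3.000e-04 -1.000e-04 -1.274e-01]
0.45 [-0.0127 -0.0546 -0.0001] [ 3.000e-04 -1.000e-04 -1.433e-01]
0.5 [-0.0156 -0.0602 -0.0001] [ 3.000e-04 -1.000e-04 -1.592e-01]
```

>>> send_rows(moves=[[[0,-0.003,0],[0,0,-0.008]],[[-0.0002,-0.0063,0],[0,0,-0.016]],[[-0.0007,-0.0125,0],[0,0,-0.032]],[[-0.0015,-0.0188,0],[0,0,-0.048]],[[-0.0022,-0.022,0],[0,0,-0.056]],[[-0.0026,-0.025,0],[0,0,-0.064]],[[-0.0026,-0.025,0],[0,0,-0.064]]])

```text
time: 5.4
tcp_pos: [0.4843, 0.0215, 0.1834]
tool_rot: [-0.914, -3.005, -0.001]
contact_force: [2.7, -1.8, -15.5]
width: 0.0104
```

```bash
cat > arc.py <<'E'
from h import *
import sys
s=sense();print(s['time'],s['tcp_pos'],s['width'],s['contact_force'].round(1),s['ft_torque'].round(2))
p=s['tcp_pos'];v=p[:2]-B;r=np.hypot(*v);a=np.arctan2(v[1],v[0])
R=Ro.from_rotvec(s['tool_rot']).as_matrix();yaw=np.arctan2(R[1,0],R[0,0])
f=R.T@s['contact_force'];print('r',r,'th',a-2.3536,'yawth',(yaw-2.35)%(2*np.pi),'tool f',f.round(1))
z=float(sys.argv[3]) if len(sys.argv)>3 else p[2]
rr=float(sys.argv[4]) if len(sys.argv)>4 else r
for th in np.arange(float(sys.argv[1]),float(sys.argv[2]),.05):
    d,w=go(s,[*(B+rr*np.array([np.cos(2.3536+th),np.sin(2.3536+th)])),z],2.35+th);print(round(th,2),d,w)
E
python3 arc.py .25 .56
```

```text
5.4 [0.48433956 0.02150806 0.18343523] 0.010435790238985344 [  2.7  -1.8 -15.5] [-0.39 -0.68  0.05]
r 0.12563907969259336 th 0.20174877571333205 yawth 0.200853178739393 tool f [-3.3 -0.  15.5]
0.25 [-0.0002 -0.0061 -0.    ] [ 0.0002 -0.0001 -0.0156]
0.3 [-0.0007 -0.0123 -0.    ] [ 0.0002 -0.0001 -0.0316]
0.35 [-0.0015 -0.0186 -0.    ] [ 0.0002 -0.0001 -0.0475]
0.4 [-0.0026 -0.0247 -0.    ] [ 0.0002 -0.0001 -0.0634]
0.45 [-0.004  -0.0309 -0.    ] [ 0.0002 -0.0001 -0.0793]
0.5 [-0.0057 -0.0369 -0.    ] [ 0.0002 -0.0001 -0.0952]
0.55 [-0.0077 -0.0428 -0.    ] [ 2.000e-04 -1.000e-04 -1.111e-01]
```

>>> send_rows(moves=[[[0,-0.003,0],[0,0,-0.008]],[[-0.0005,-0.009,0],[0,0,-0.024]],[[-0.001,-0.0155,0],[0,0,-0.04]],[[-0.002,-0.0217,0],[0,0,-0.0555]],[[-0.003,-0.027,0],[0,0,-0.07]],[[-0.004,-0.0309,0],[0,0,-0.0793]],[[-0.005,-0.034,0],[0,0,-0.0873]],[[-0.0057,-0.0369,0],[0,0,-0.0952]],[[-0.0057,-0.0369,0],[0,0,-0.0952]],[[-0.0057,-0.0369,0.003],[0,0,-0.0952]],[[-0.0057,-0.0369,0.006],[0,0,-0.0952]],[[-0.0057,-0.0369,0.0065],[0,0,-0.0952]],[[-0.0057,-0.0369,0.0065],[0,0,-0.0952]]])

```text
time: 7.02
tcp_pos: [0.4687, -0.0123, 0.1773]
tool_rot: [0.456, 3.108, 0.001]
contact_force: [0.5, -1.0, -6.5]
width: 0.0109
```

```bash
python3 arc.py .5 .51
```

```text
7.025 [ 0.46867472 -0.01233042  0.17731473] 0.010863345370666643 [ 0.5 -1.  -6.5] [-0.27 -0.32 -0.  ]
r 0.12550095949110254 th 0.49980239034159313 yawth 0.4999343424731033 tool f [-0.8 -0.9  6.5]
0.5 [-0. -0. -0.] [ 0.0003  0.0002 -0.    ]
```

>>> send_rows(moves=[[[0,0,0],[0,0,0]],[[0,0,0],[0,0,0]],[[0,0,0.003],[0,0,0]],[[0,0,0.006],[0,0,0]],[[0,0,0.006],[0,0,0]]], jaw=-0.6)

```text
time: 7.65
tcp_pos: [0.4685, -0.0123, 0.171]
tool_rot: [0.456, 3.108, 0.001]
contact_force: [0.1, -0.2, -0.7]
width: 0.019
```

```bash
python3 arc.py .5 .96
python3 - <<'E'
from h import *
c=imaging.camera('wrist');d=imaging.camera('side');save('r1',np.hstack([cv2.resize(c['frame'],(400,300)),cv2.resize(d['frame'][170:320,250:450],(400,300),interpolation=cv2.INTER_CUBIC)]))
E
```

```text
7.65 [ 0.46853675 -0.01227677  0.17100212] 0.019024913769555132 [ 0.1 -0.2 -0.7] [-0.02 -0.14 -0.01]
r 0.1256484966536728 th 0.49970510345265984 yawth 0.49996915879629045 tool f [-0.2 -0.2  0.7]
0.5 [-0. -0. -0.] [ 0.0002 -0.     -0.    ]
0.55 [-0.0002 -0.0063 -0.    ] [ 0.0002 -0.     -0.0159]
0.6 [-0.0007 -0.0126 -0.    ] [ 0.0002  0.     -0.0318]
0.65 [-0.0015 -0.0188 -0.    ] [ 0.0002  0.     -0.0478]
0.7 [-0.0026 -0.025  -0.    ] [ 0.0002  0.     -0.0637]
0.75 [-0.004  -0.0311 -0.    ] [ 0.0002  0.     -0.0796]
0.8 [-0.0057 -0.0371 -0.    ] [ 0.0002  0.     -0.0955]
0.85 [-0.0078 -0.0431 -0.    ] [ 0.0002  0.     -0.1114]
0.9 [-0.0101 -0.0489 -0.    ] [ 0.0002  0.     -0.1273]
0.95 [-0.0127 -0.0546 -0.    ] [ 0.0002  0.     -0.1432]
```

View pics/r1.png

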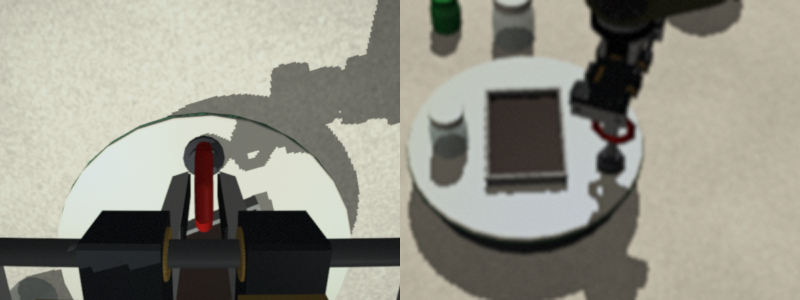

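The board has turned, the jar is still standing (about 448,140 in the right half), and the ring (205,185, left half) is free between the open fingers. Now I push it along and feel for the notch.

>>> send_rows(moves=[[[-0.0001,-0.003,0],[0,0,-0.008]],[[-0.0002,-0.0063,0],[0,0,-0.016]],[[-0.0004,-0.0095,0],[0,0,-0.024]],[[-0.0007,-0.0126,0],[0,0,-0.032]],[[-0.001,-0.0157,0],[0,0,-0.04]]])

```text
time: 8.38
tcp_pos: [0.4653, -0.0273, 0.1712]
tool_rot: [0.257, 3.13, 0.003]
contact_force: [3.4, 5.4, -2.0]
width: 0.0188
```

```bash
python3 arc.py .65 .81 .171 .1255
```

```text
8.375 [ 0.4652535  -0.02729835  0.17122133] 0.01882070654307795 [ 3.4  5.4 -2. ] [ 1.11 -0.72 -0.05]
r 0.12546615245002107 th 0.6222367467414571 yawth 0.6275675480302181 tool f [-2.5  5.9  2. ]
0.65 [-0.     -0.0035  0.0002] [ 0.0006  0.0003 -0.0071]
0.7 [-0.0003 -0.0098  0.0002] [ 0.0006  0.0003 -0.0231]
0.75 [-0.001  -0.016   0.0002] [ 0.0006  0.0003 -0.039 ]
0.8 [-0.0019 -0.0222  0.0002] [ 0.0006  0.0003 -0.0549]
```

>>> send_rows(moves=[[[0,-0.0035,0],[0,0,-0.0075]],[[-0.0001,-0.0067,0],[0,0,-0.0155]],[[-0.0003,-0.0098,0],[0,0,-0.0235]]])

```text
time: 8.75
tcp_pos: [0.4641, -0.0365, 0.1712]
tool_rot: [0.139, 3.137, 0.006]
contact_force: [2.5, 7.7, -0.7]
width: 0.0192
```

```bash
python3 arc.py .7 .86 .171 .1255
```

```text
8.75 [ 0.46405512 -0.03650698  0.1712179 ] 0.01921823748628768 [ 2.5  7.7 -0.7] [ 1.43 -0.54 -0.05]
r 0.1254723537155507 th 0.6962660425254312 yawth 0.7033106597372929 tool f [-1.8  7.9  0.7]
0.7 [ 0.     -0.0005  0.0002] [0.0011 0.0004 0.0011]
0.75 [-0.0001 -0.0067  0.0002] [ 0.0011  0.0005 -0.0149]
0.8 [-0.0006 -0.013   0.0002] [ 0.0011  0.0005 -0.0308]
0.85 [-0.0014 -0.0192  0.0002] [ 0.0011  0.0005 -0.0467]
```

>>> send_rows(moves=[[[0,-0.0036,0],[0,0,-0.007]],[[-0.0001,-0.0067,0],[0,0,-0.015]]])

```text
time: 9.0
tcp_pos: [0.4636, -0.0427, 0.1712]
tool_rot: [0.061, 3.139, 0.008]
contact_force: [2.8, 7.8, -0.4]
width: 0.0193
```

```bash
python3 arc.py .75 .91 .171 .1255
```

```text
9.0 [ 0.46363966 -0.04272706  0.17119176] 0.019268058605391228 [ 2.8  7.8 -0.4] [ 1.37 -0.5  -0.09]
r 0.12547119114236796 th 0.7459551670822555 yawth 0.7524201397613375 tool f [-2.5  7.9  0.5]
0.75 [ 0.     -0.0005  0.0002] [0.0016 0.0006 0.0008]
0.8 [-0.0001 -0.0068  0.0002] [ 0.0016  0.0006 -0.0151]
0.85 [-0.0006 -0.013   0.0001] [ 0.0016  0.0007 -0.0311]
0.9 [-0.0014 -0.0193  0.0001] [ 0.0016  0.0007 -0.047 ]
```

>>> send_rows(moves=[[[0,-0.0036,0],[0.0016,0.0006,-0.007]],[[-0.0001,-0.0068,0],[0.0016,0.0006,-0.015]]])

```text
time: 9.25
tcp_pos: [0.4634, -0.0497, 0.1712]
tool_rot: [-0.016, 3.141, -0.0]
contact_force: [-0.9, 1.0, -0.7]
width: 0.0188
```

```bash
python3 arc.py .8 .96 .171 .1255
```

```text
9.25 [ 0.46340899 -0.04973434  0.17117984] 0.018798168326007746 [-0.9  1.  -0.7] [ 0.14 -0.2  -0.04]
r 0.1256029827257866 th -5.481384109570204 yawth 0.8014739865217049 tool f [0.8 1.  0.7]
0.8 [-0.0001  0.0002  0.0002] [-0.      0.      0.0005]
0.85 [-0.0003 -0.006   0.0002] [-0.      0.     -0.0154]
0.9 [-0.0008 -0.0123  0.0002] [-0.      0.     -0.0314]
0.95 [-0.0016 -0.0185  0.0002] [-0.      0.     -0.0473]
```

The force dropped suddenly, so the pin may have snapped in. I'll push on a little to feel for the stop.

>>> send_rows(moves=[[[-0.0001,-0.002,0],[0,0,-0.005]],[[-0.0002,-0.004,0],[0,0,-0.01]]])

```text
time: 9.5
tcp_pos: [0.4636, -0.0539, 0.1712]
tool_rot: [0.066, -3.141, 0.0]
contact_force: [0.2, 1.5, 0.0]
width: 0.019
```

```bash
python3 arc.py .8 .96 .171 .1255
python3 - <<'E'
from h import *
import pickle
C={n:imaging.camera(n) for n in('wrist','side','scene')};pickle.dump(C,open('c2.pkl','wb'))
a=[cv2.resize(C['wrist']['frame'],(400,300)),cv2.resize(C['side']['frame'][170:320,250:450],(400,300),interpolation=cv2.INTER_CUBIC)]
save('r2',np.hstack(a))
E
```

```text
9.5 [ 0.46360492 -0.0539439   0.17116721] 0.019004844372879155 [0.2 1.5 0. ] [ 0.22 -0.09  0.02]
r 0.125535879423914 th -5.447826749359741 yawth 0.8337812137187228 tool f [-0.3  1.5 -0. ]
0.8 [-0.0001  0.0044  0.0002] [-0.     -0.      0.0108]
0.85 [-0.0001 -0.0018  0.0002] [-0.     -0.     -0.0052]
0.9 [-0.0003 -0.0081  0.0002] [-0.     -0.     -0.0211]
0.95 [-0.0009 -0.0144  0.0002] [-0.    -0.    -0.037]
```

View pics/r2.png

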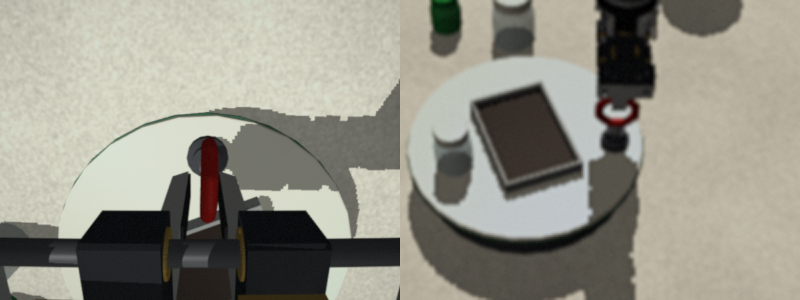

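Wrist half: the ring now sits right of centre against the trailing finger, and its lower end has moved from row 230 to 222, which suggests it dropped. The board still moves at about 1.5 N, like free play in a notch. I'll push on gently for the hard stop.

>>> send_rows(moves=[[[0,-0.0015,0],[0,0,-0.004]],[[0,-0.003,0],[0,0,-0.008]]])

```text
time: 9.9
tcp_pos: [0.4638, -0.0569, 0.1712]
tool_rot: [-0.106, 3.14, -0.0]
contact_force: [1.4, 0.6, -0.9]
width: 0.0187
```

```bash
python3 arc.py .85 .96 .171 .1255
```

```text
9.9 [ 0.46383721 -0.05693393  0.1712083 ] 0.018697941832243974 [ 1.4  0.6 -0.9] [ 0.25 -0.17  0.02]
r 0.1254812313376513 th -5.423935015315106 yawth 0.8588188705016044 tool f [-1.4  0.5  0.9]
0.85 [0.     0.0012 0.0002] [-0.0001  0.0001  0.0028]
0.9 [-0.0001 -0.0051  0.0002] [-0.0001  0.0001 -0.0131]
0.95 [-0.0005 -0.0114  0.0002] [-0.0001  0.0001 -0.029 ]
```

>>> send_rows(moves=[[[0,-0.0015,0],[0,0,-0.004]],[[0,-0.003,0],[0,0,-0.008]]])

```text
time: 10.15
tcp_pos: [0.4641, -0.0589, 0.1712]
tool_rot: [-0.146, 3.138, 0.004]
contact_force: [0.5, 16.7, 0.2]
width: 0.0187
```

```bash
python3 arc.py .85 .96 .171 .1255
python3 - <<'E'
from h import *
import pickle
C2=pickle.load(open('c2.pkl','rb'))
C={n:imaging.camera(n) for n in('wrist','side','scene')};pickle.dump(C,open('c3.pkl','wb'))
save('r3',np.hstack([X['wrist']['frame'][150:400,200:440] for X in(C2,C)]+[cv2.resize(C['scene']['frame'][190:270,270:350],(250,250),interpolation=cv2.INTER_CUBIC)]))
E
```

```text
10.15 [ 0.46407466 -0.05886748  0.17119453] 0.018726825546990344 [ 0.5 16.7  0.2] [ 3.17 -0.29 -0.07]
r 0.12539713700477412 th -5.40841926305194 yawth 0.8846780351507295 tool f [-2.  16.6 -0.2]
0.85 [0.     0.0031 0.0002] [0.0008 0.0001 0.011 ]
0.9 [ 0.0001 -0.0032  0.0002] [ 0.0008  0.0002 -0.0049]
0.95 [-0.0002 -0.0094  0.0002] [ 0.0008  0.0002 -0.0208]
```

View pics/r3.png

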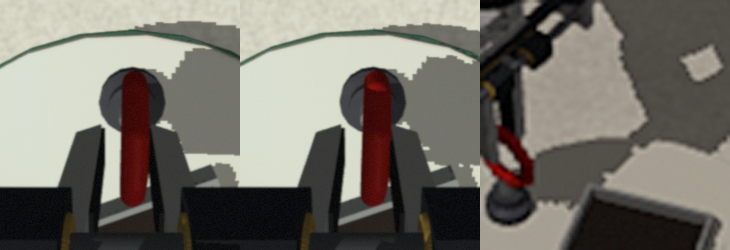

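Hard stop: 16.6 N at a board angle of about 0.85. I'll recentre the jaws around the ring, open a little and withdraw upward.

>>> send_rows(moves=[[[0,0.002,0],[0,0,0.01]],[[0,0.0045,0],[0,0,0.012]],[[0,0.0045,0],[0,0,0.012]]])

```text
time: 10.68
tcp_pos: [0.4636, -0.0543, 0.1712]
tool_rot: [-0.088, 3.14, 0.004]
contact_force: [-0.4, -0.2, -0.9]
width: 0.0191
```

>>> send_rows(moves=[[[0,0,0],[0,0,0]],[[0,0,0],[0,0,0]],[[0,0,-0.02],[0,0,0]],[[0,0,-0.05],[0,0,0]],[[0,0,-0.08],[0,0,0]],[[-0.04,0,-0.12],[0,0,0]],[[-0.04,0,-0.12],[0,0,0]],[[-0.04,0,-0.12],[0,0,0]]], jaw=-0.4)

```text
time: 11.68
tcp_pos: [0.503, -0.0523, 0.2902]
tool_rot: [0.088, -3.139, -0.004]
contact_force: [0.4, -0.8, 0.0]
width: 0.0283
```

Run:
```python
from h import *
import pickle
C={n:imaging.camera(n) for n in('wrist','side','scene')};pickle.dump(C,open('c4.pkl','wb'))
s=sense();print(s['time'],s['tcp_pos'],s['contact_force'].round(1),s['joint_pos'].round(2))
save('r4',np.hstack([cv2.resize(C['scene']['frame'][190:360,220:420],(400,340),interpolation=cv2.INTER_CUBIC),cv2.resize(C['side']['frame'][170:320,230:400],(385,340),interpolation=cv2.INTER_CUBIC)]))
for n,w in(('scene',(250,345,190,290)),('side',(325,400,190,275))):
    m=red(C[n]);ys,xs=np.where(m[w[2]:w[3],w[0]:w[1]]);xs=xs+w[0];ys=ys+w[2]
    C[n]['u']=[(xs.min()+xs.max())/2,(ys.min()+ys.max())/2];print(n,xs.min(),xs.max(),ys.min(),ys.max())
x,e=tri(C['scene'],C['scene']['u'],C['side'],C['side']['u']);v=x[:2]-B
print(x,e,'r',np.hypot(*v),'th',np.arctan2(v[1],v[0])%(2*np.pi)-2.3536)
```

```text
11.825 [ 0.50283106 -0.05229261  0.29036531] [-0.4 -0.2  0.3] [-0.18  0.15  1.53  0.    1.45 -1.8 ]
scene 269 286 230 249
side 348 368 216 231
[ 0.46491343 -0.05434122  0.14608346] [np.float64(0.0012035450063402596), np.float64(0.001203545006340189)] r 0.12424848790487086 th 0.8390514318982167
```

View pics/r4.png

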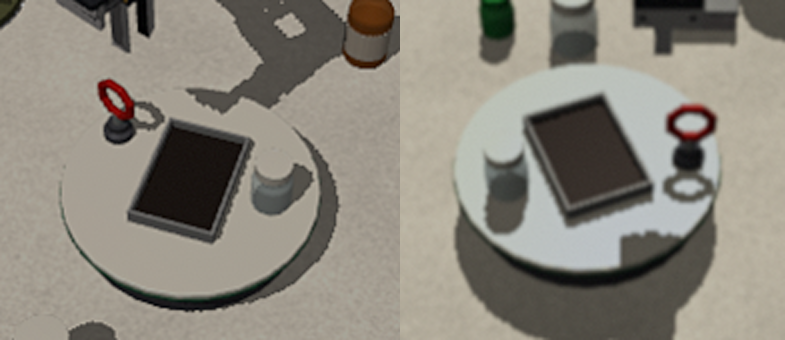

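The ring centre is at z = 0.146, the home height (0.1575 if it were riding on plain steel). The jar is standing, so I'll check its place on the board and hand in.

Run:
```python
from h import *
import pickle
C=pickle.load(open('c4.pkl','rb'))
for n,u in(('scene',[[356.5,274]]),('side',[[230+104*170/385,170+145*150/340]])):
    v=plane(C[n],u,.155)[0][:2]-B; print(n,np.hypot(*v),np.arctan2(v[1],v[0]))
for p in([.686,-.0803],[.6864,-.074]): v=np.array(p)-B;print('start',np.hypot(*v),np.arctan2(v[1],v[0]))
sign_off()
```

```text
scene 0.10569025851237761 0.43203658406414197
side 0.10397375336972864 0.5227126719329124
start 0.10223644164386794 -0.3214412441683372
start 0.10081051532454344 -0.2608579827960883
the job is handed in; nothing more can be done
```

The board is locked in its next notch at about 0.84 rad, and the job is handed in, with the robot's clock at about 11.8 s of the 42 s allowed.

I pulled the ring up about 18 mm and turned the board to 0.5 rad. I then lowered the pin onto the plain steel, opened the jaws and pushed the ring along with one finger. The push force dropped from about 8 N to 1 N as the pin fell in, then rose to 16.6 N at a hard stop. After that I recentred the jaws and withdrew upward.

**Last checks:**
- **Ring height:** the ring centre was at z = 0.146 m, the height for the pin fully home. On plain steel it would read about 0.1575 m.
- **Ring angle:** 0.839 rad from the pictures, against about 0.85 rad by feel at the stop.
- **Jar:** it is still standing. It turned about 0.75 rad (scene view) and 0.78 rad (side view), and its radius reads about 3 mm larger. That is 0.06–0.09 rad (6–9 mm) short of the board's angle. My cap pixels were picked by eye and are only good to several mm, so they cannot rule out a small slip.
- **Hand:** it is clear of everything, with about zero contact force.
- **Bottle and tin:** I planned the arm's path clear of both, but did not measure their positions again at the end.
- **Lock:** I did not push the board backwards to test it.

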